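Nest the pouring bowl from the drying board onto its stack

ROBOT

A 6-joint arm with a two-finger parallel gripper is mounted at the origin on the work surface. World frame = base frame: x ahead of the robot, y to its left, z up, the work surface at z = 0. Lengths are in m, angles in rad, forces in N, time in s.
With the tool pointing down it reaches from about 0.35 to 0.95 m from the base axis. Payload 17.4 kg.
Tool frame: the origin (TCP) lies midway between the tips of the shut fingers; the grasp point (between the pads) lies 19 mm behind it; z points along the fingers, y is the line along which they close (so a half turn about z gives the same grasp; the last joint's range is limited). The gripper opens to 93 mm and grips with 3 to 60 N. Pads are 15 mm wide; open, the fingers measure 128 mm over their backs; the gripper's body (75 mm by 188 mm) begins 65 mm behind the grasp point.
Start: joints at [1.242, 0.116, 1.442, -0, 1.584, -0.038], TCP at [0.194, 0.647, 0.195] pointing down, gripper open.
Joint ranges: [-2.83, 2.83], [-0.83, 2.19], [0.07, 2.5], [-1.14, 4.28], [0.01, 3], [-2.97, 2.97]. Speed limits (rad/s): [1.89, 1.89, 2.22, 3.14, 3.14, 3.14].

INTERFACE

Orientations are given as a rotation vector (axis times angle).
In Python, from workcell import env gives the robot as it stands. Calls block until the motion is done:
- env.move_to(position, orientation): joint-space move of the TCP to a pose.
- env.servo_line(position, orientation=None, speed=0.15, until_force=None): straight line of the TCP; orientation=None keeps the orientation; speed is the mean speed in m/s. With until_force (N) it stops when the force on the tool has changed by that much, and returns True; else False.
- env.set_joints(angles): joint-space move.
- env.set_gripper(opening, effort=None): opening from 0.0 (shut) to 1.0 (fully open); effort is the grip in N (None keeps the last); returns when the fingers have stopped.
- env.sleep(seconds).
- env.inverse_kinematics(position, orientation): joint angles nearest the present ones, or None.
- env.state(): the state.
- env.snapshot(name): name is "scene" or "top" or "wrist"; returns a dict with "image" (400x640x3 uint8, blue, green, red), "fx", "fy", "cx", "cy" (pixels), "pose" (4x4, takes a point from camera to world coordinates). Camera axes: x right, y down, z forward; pixel columns grow to the right and rows downward; lengths in m; the calibration is good to about 2 mm. A picture is of the moment at which its call begins. There is no depth.
A pose or a line that the arm cannot do raises env.PlanningError and nothing moves.
- env.sign_off(): hands the job in; it is judged then, once.
Trained networks look in the newest picture that a camera, given by its name, has taken for a name from the list of things; names that differ only in an ending like _2 or _b are one class to them, and where a whole thing is asked for, a point or a joint stands for the part that bears it (a point fixed in the world has none). Each returns a list of dicts, best first, with "confidence" (0 to 1); they miss things now and then, are a little off and sometimes report something else, mostly with a low value. They report only what shows in the picture. A call takes as long as a camera call. They do not tell look-alikes from the thing itself.
- env.look_for(camera, query): "uv" ([column, row] in pixels, amid what is visible of it).
- env.masks_of(camera, query): "region" (400x640 bool, what is visible of it) and "uv" ([column, row] in pixels, amid what is visible of it).
The state is a dict: "time_s": time; "qpos": joint angles; "qvel": joint speeds; "joint_torque": joint torques, N m; "ee_pos": TCP position; "tool_rot": TCP orientation; "contact_force": force on the tool from outside, world axes, zero at the start; "ft_torque": the same for the moment, N m; "width": opening from 0.0 (shut) to 1.0 (fully open); "finger_force": force on a finger pad.
Only numpy, scipy, OpenCV 4.12 (cv2) and the standard library are available. Lean on these libraries where they do the work, as an engineer would, in place of code of your own. Each camera call takes 0.05 s, during which the arm holds its last target. There are 200 camera calls.

TASK

Take the bisque-fired bowl that has a pouring spout off the sloping drying board and nest it, upside down like the others, over the two matching spouted bowls stacked on the round wooden bat, fully home, with its spout lined up above theirs. Lower it gently rather than dropping it, leave the stack standing on the bat, and leave the plain bowl and everything else where they are.

Things in the scene. Friction and masses are not known exactly. Their poses are not given: they have to be found in the camera images.
- pouring_bowl: The bowl to move: grey-brown clay, 0.2 to 0.35 kg, 124 mm across the rim, wall 6 mm, 66 mm high, upside down: rim below, foot above. The foot is a solid cylinder 54 mm in diameter, 22 mm tall; below it the body widens from 72 mm to the rim. Spout along its +x. Origin: centre of the rim plane; +z runs from the rim through the foot, whose flat end is at z = 66 mm. Grip the foot.
- pouring_spout (a point): Tip of the spout of pouring_bowl, 84 mm from its axis along its +x, 6 mm above its rim plane. The spout is a trough at the rim, 30 mm wide, 21 mm tall, sticking out 24 mm. On the drying board it points obliquely up the slope.
- stack_upper: Upper of the two loose bowls stacked upside down on the bat; same shape, clay and axes as pouring_bowl. Nested bowls sit with the inner floor on the foot of the one beneath, so each origin is 28 mm above that below; sideways play about 5 mm each way. Pouring_bowl ends 28 mm above this one.
- upper_spout (a point): Tip of the spout of stack_upper, 84 mm from its axis along its +x, 6 mm above its rim plane.
- stack_lower: Lower bowl of the stack, same shape and axes, loose, rim down on the bat's top.
- lower_spout (a point): Tip of the spout of stack_lower, 84 mm from its axis along its +x, 6 mm above its rim plane.
- bat: Round wooden bat (board) fixed on the table under the stack, 220 mm diameter, 15 mm thick. Origin: centre of its underside. The stack's spouts start along its +x.
- drying_board: Fixed plywood board, 300 mm wide (its y), 155 mm up its 30-degree slope, rising to its own +x (away from the robot) from 30 to 108 mm; ledge 12 mm high along the low edge. Origin: on the table under its middle. Two bowls lie on it rim down, flat on the slope against the ledge, 73 mm either side of its middle, feet leaning 30 degrees towards the robot; which is left or right varies.
- plain_bowl: Bystander: the bowl without a spout on the drying board beside pouring_bowl, otherwise the same shape, clay and axes. Leave it.
- tea_cup: Bystander: white glazed cup, 68 mm diameter, 75 mm high, upright on the table beyond the middle. Origin: centre of its underside.
- brush: Bystander: brush 170 mm long lying on the table near the robot, roughly along x.
Not all that is in view belongs to the job. What is shaped like the pouring_bowl but yellow is not meant. What is shaped like the stack_upper but pink is not meant.

How it is judged:
At the end, for the whole second after the job is handed in: Pouring bowl nested on the stack 23-32 mm above the bowl beneath, within 9 mm of its axis, upright within 0.1 rad, spout tips of neighbours within 25 mm seen from above; the two stack bowls still nested likewise, the lowest flat on the bat within 45 mm of its centre; all at rest (z of pouring_bowl in the frame of stack_upper between 0.023 and 0.032 m and horizontal distance between pouring_bowl and stack_upper below 0.009 m and horizontal distance between pouring_spout and upper_spout below 0.025 m and angle between each of pouring_bowl, stack_upper, stack_lower's own z axis and vertical below 0.1 rad and z of stack_upper in the frame of stack_lower between 0.023 and 0.032 m and horizontal distance between stack_upper and stack_lower below 0.009 m and horizontal distance between upper_spout and lower_spout below 0.025 m and z of stack_lower in the frame of bat below 0.019 m and horizontal distance between stack_lower and bat below 0.045 m and linear speed of each of pouring_bowl, stack_upper, stack_lower below 0.02 m/s); the robot touches nothing.
It fails at once if the pouring bowl falls freely (faster than 0.5 m/s without the fingers on it, a drop of more than about 13 mm) (linear speed of pouring_bowl above 0.5 m/s and contact force between the fingers and pouring_bowl below 0.05 N).
It fails at once if the pouring bowl is pressed on the stack with more than 40 N (contact force between pouring_bowl and stack_upper above 40 N or contact force between pouring_bowl and stack_lower above 40 N).
It fails at once if the plain bowl is moved by more than 30 mm (distance of plain_bowl from where it was at the start of the episode above 0.03 m).
It fails at once if the cup or brush is moved by more than 40 mm (distance of any of tea_cup, brush from where it was at the start of the episode above 0.04 m).
It also fails if it takes over 45 s, if anything falls off the work surface, if the arm or the gripper's body presses on something with over 40 N, if the wrist force passes 120 N, or if a joint passes its speed limit or range.

## Working session

There is one attempt and no reset: what is moved stays moved. The work goes in short steps, each a Python script; the robot and the scene stay as the last script left them, time stands still between calls to the robot, and variables do not carry over. Pictures are saved under pics/ and viewed, at most 10 in all, crops included, and the job is handed in when it is done.

```bash
mkdir -p pics
python3 - <<'E'
from workcell import env
import cv2,numpy as np
ims=[]
for c in("scene","top"):
    s=env.snapshot(c); ims.append(s["image"]); print(c,s["fx"],s["cx"],s["cy"],np.round(s["pose"],3).tolist())
    for q in("pouring_bowl","pouring_spout","stack_upper","upper_spout","stack_lower","lower_spout","plain_bowl","bat","drying_board","tea_cup","brush"):
        print(q,[(np.round(d["uv"]).tolist(),round(d["confidence"],2)) for d in env.look_for(c,q)[:5]])
    cv2.imwrite(f"pics/{c}0.png",s["image"])
E
```

```text
scene 492.79446097602283 314.59228369571946 201.2381227475241 [[0.822, 0.355, -0.445, 1.295], [0.569, -0.494, 0.658, -1.075], [0.014, -0.794, -0.608, 1.093], [0.0, 0.0, 0.0, 1.0]]
pouring_bowl [([276.0, 225.0], 0.57), ([151.0, 276.0], 0.57)]
pouring_spout [([156.0, 274.0], 0.86), ([276.0, 224.0], 0.78)]
stack_upper [([368.0, 177.0], 0.93), ([406.0, 161.0], 0.85), ([241.0, 244.0], 0.74)]
upper_spout [([371.0, 179.0], 0.84), ([406.0, 162.0], 0.82)]
stack_lower [([369.0, 190.0], 0.78)]
lower_spout [([367.0, 189.0], 0.79)]
plain_bowl [([238.0, 247.0], 0.73), ([363.0, 229.0], 0.69)]
bat [([363.0, 195.0], 0.78)]
drying_board [([256.0, 252.0], 0.55)]
tea_cup [([360.0, 229.0], 0.83), ([238.0, 247.0], 0.16)]
brush [([283.0, 208.0], 0.72)]
top 432.3772575461109 317.05617320594945 191.87302336709664 [[-0.019, -0.986, 0.164, 0.267], [-1.0, 0.02, 0.006, 0.022], [-0.009, -0.164, -0.986, 1.672], [0.0, 0.0, 0.0, 1.0]]
pouring_bowl [([458.0, 250.0], 0.94), ([369.0, 191.0], 0.93)]
pouring_spout [([369.0, 190.0], 0.76)]
stack_upper [([189.0, 166.0], 0.86), ([250.0, 174.0], 0.59), ([370.0, 190.0], 0.37)]
upper_spout [([255.0, 167.0], 0.87)]
stack_lower []
lower_spout []
plain_bowl [([402.0, 194.0], 0.81)]
bat [([268.0, 187.0], 0.93)]
drying_board [([388.0, 186.0], 0.91)]
tea_cup [([317.0, 139.0], 0.53)]
brush [([326.0, 222.0], 0.56)]
```

View pics/scene0.png

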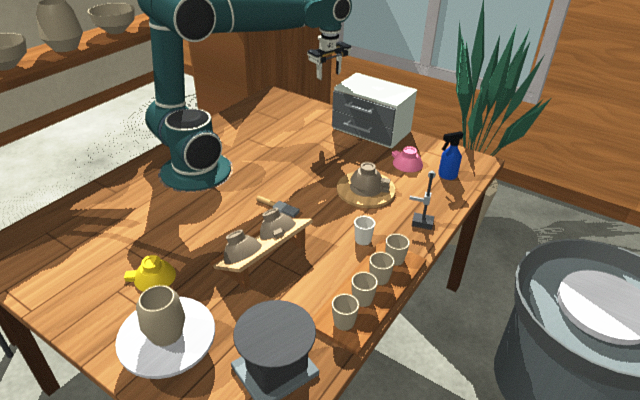

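View pics/top0.png

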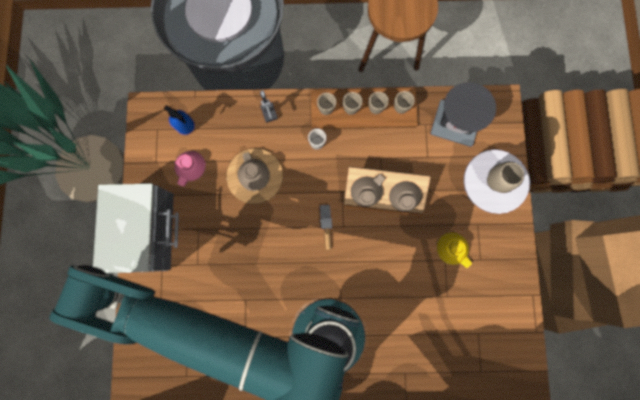

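The look-alikes, by top-view pixel:
- The spouted grey bowl on the board is at (367,190), with its spout at (379,178). It matches the description, so it is my choice.
- The plain bowl is at (405,195).
- The yellow decoy is at (455,250).
- The pink decoy is at (188,167).
- The stack is at (254,172) on the bat.

The same choice in the scene view is (276,222). Next I get rough positions and take a closer look with the wrist camera.

```bash
cat > h.py <<'E'
import numpy as np,cv2
from scipy.spatial.transform import Rotation as R
from workcell import env
def ray(s,uv):
    T=np.array(s["pose"]); d=T[:3,:3]@[(uv[0]-s["cx"])/s["fx"],(uv[1]-s["cy"])/s["fy"],1]
    return T[:3,3],d
def onz(s,uv,z):
    o,d=ray(s,uv); return o+d*(z-o[2])/d[2]
def proj(s,P):
    T=np.array(s["pose"]); p=(np.atleast_2d(P)-T[:3,3])@T[:3,:3]
    return np.c_[s["cx"]+s["fx"]*p[:,0]/p[:,2],s["cy"]+s["fy"]*p[:,1]/p[:,2]]
def rv(z,y):  # tool z axis, approx closing axis y
    z=np.array(z,float);z/=np.linalg.norm(z);y=np.array(y,float);y-=z*(y@z);y/=np.linalg.norm(y)
    return R.from_matrix(np.c_[np.cross(y,z),y,z]).as_rotvec()
E
python3 - <<'E'
from h import *
s=env.snapshot("top")
for n,uv,z in(("stackfoot",(253,171),.109),("bat",(254,175),.015),("foot",(365,192),.123),("spout",(380,178),.09),("plainfoot",(405,197),.123),("cup",(317,139),.07)):print(n,np.round(onz(s,uv,z),3))
w=env.snapshot("wrist");st=env.state()
Tt=np.eye(4);Tt[:3,:3]=R.from_rotvec(st["tool_rot"]).as_matrix();Tt[:3,3]=st["ee_pos"]
print(np.round(np.linalg.inv(Tt)@w["pose"],3).tolist(),w["fx"],st["tool_rot"],st["time_s"])
b=env.masks_of("top","drying_board")[0]["region"].astype(np.uint8);print(cv2.minAreaRect(cv2.findNonZero(b)))
E
```

```text
stackfoot [0.61  0.267 0.109]
bat [0.615 0.277 0.015]
foot [ 0.521 -0.143  0.123]
spout [ 0.578 -0.204  0.09 ]
plainfoot [ 0.5   -0.287  0.123]
cup [0.739 0.028 0.07 ]
[[-0.001, -0.964, -0.266, 0.074], [1.0, -0.001, -0.0, -0.0], [-0.0, -0.266, 0.964, -0.189], [0.0, 0.0, 0.0, 1.0]] 281.62939504400583 [4.55164666e-01 3.10842809e+00 2.85373747e-05] 1.3
((386.72088623046875, 190.82650756835938), (81.13790130615234, 41.66111373901367), 6.842772960662842)
```

Run:
```python
from h import *
env.move_to([.60,.267,.26],rv([0,0,-1],[0,1,0]))
s=env.snapshot("wrist");cv2.imwrite("pics/w1.png",s["image"])
import pickle;pickle.dump(s,open("w1.pkl","wb"))
for q in("stack_upper","upper_spout","stack_lower","lower_spout","bat"):
    print(q,[(np.round(d["uv"]).tolist(),round(d["confidence"],2)) for d in env.look_for("wrist",q)[:3]])
a=np.radians(-8.3);F=np.array([.521,-.143,.123])
zt=np.array([.5*np.cos(a),.5*np.sin(a),-.866])
env.move_to(F-.16*zt,rv(zt,[-np.sin(a),np.cos(a),0]))
s=env.snapshot("wrist");cv2.imwrite("pics/w2.png",s["image"])
pickle.dump(s,open("w2.pkl","wb"))
for q in("pouring_bowl","pouring_spout","plain_bowl","drying_board"):
    print(q,[(np.round(d["uv"]).tolist(),round(d["confidence"],2)) for d in env.look_for("wrist",q)[:3]])
st=env.state();print(st["time_s"],np.round(st["qpos"],2))
```

```text
stack_upper [([322.0, 178.0], 0.91), ([480.0, 200.0], 0.64)]
upper_spout [([322.0, 179.0], 0.69), ([481.0, 199.0], 0.6)]
stack_lower [([16.0, 120.0], 0.18)]
lower_spout []
bat [([318.0, 137.0], 0.71), ([18.0, 120.0], 0.34)]
pouring_bowl [([26.0, 32.0], 0.83), ([303.0, 158.0], 0.7), ([569.0, 131.0], 0.54)]
pouring_spout [([307.0, 162.0], 0.71), ([31.0, 33.0], 0.64)]
plain_bowl [([205.0, 158.0], 0.67)]
drying_board [([255.0, 162.0], 0.67)]
5.5167 [-0.45 -0.77  2.09  0.16  1.33 -1.88]
```

View pics/w1.png

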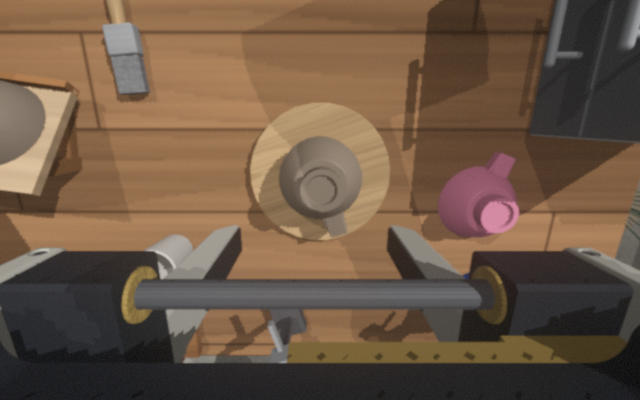

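View pics/w2.png

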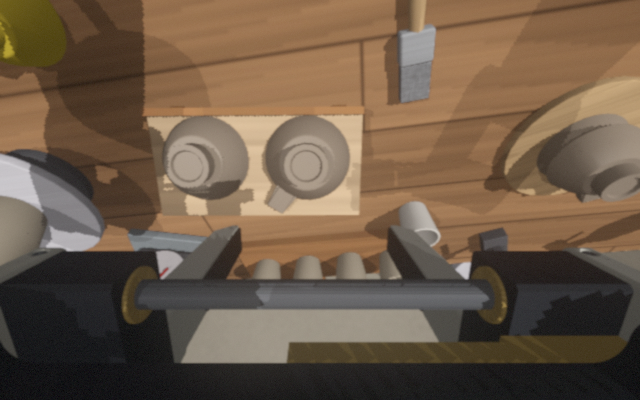

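w1 shows the stack's foot near (320,188), with its spout pointing down towards (338,228). The pink decoy is to the right at (480,200). w2 shows the board: the pouring bowl's foot is near (306,164) and its spout near (280,203), with the plain bowl on the left at (205,158). Next is one close crop of both to confirm the choice and read the pixels.

Run:
```python
import cv2,numpy as np
a=cv2.imread("pics/w1.png")[120:250,260:390];b=cv2.imread("pics/w2.png")[95:225,240:370]
c=np.hstack([cv2.resize(i,(400,400),interpolation=cv2.INTER_CUBIC) for i in(a,b)])
c=cv2.convertScaleAbs(c,alpha=1.6)
for k in range(0,800,100): cv2.putText(c,str(k),(k,10),0,.35,(0,255,255));cv2.line(c,(k,0),(k,5),(0,255,255))
for k in range(0,400,100): cv2.putText(c,str(k),(0,k+4),0,.35,(0,255,255))
cv2.imwrite("pics/crop.png",c)
```

```text
(no output)
```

View pics/crop.png

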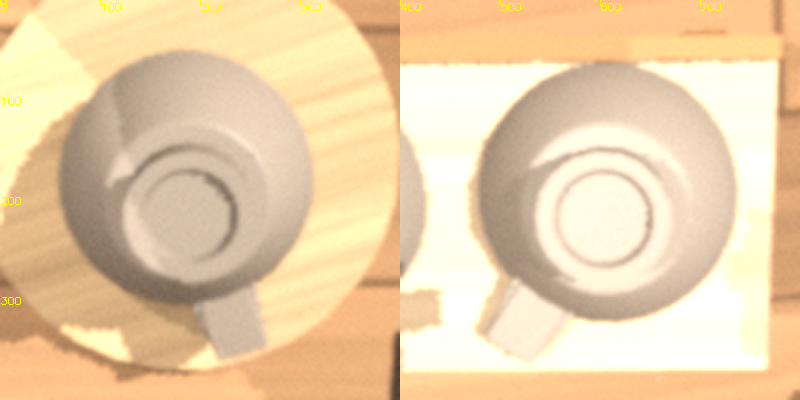

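The crop confirms it: a grey-brown bowl with a spout, lying on the board. Pixels read off the crop:

| Bowl | Foot centre | Spout tip |
|---|---|---|
| Pouring bowl (w2) | (306,166.5) | (274,208) |
| Upper stack bowl (w1) | (321,190) | (339,234) |

Now I solve for poses and check them by reprojection.

```bash
cat >> h.py <<'E'
def overlay(s,c,Rm,box,k=4):
    im=cv2.resize(s["image"][box[1]:box[3],box[0]:box[2]],None,fx=k,fy=k,interpolation=cv2.INTER_CUBIC)
    im=cv2.convertScaleAbs(im,alpha=1.4)
    t=np.linspace(0,2*np.pi,73)
    C=lambda r,z:np.c_[r*np.cos(t),r*np.sin(t),0*t+z]
    sp=np.array([[.06,-.015,.021],[.086,-.015,.021],[.086,.015,.021],[.06,.015,.021]])
    for P,col in((C(.027,.066),(0,0,255)),(C(.036,.044),(0,255,0)),(C(.062,0),(255,0,0)),(sp,(255,0,255))):
        q=(proj(s,c+P@Rm.T)-box[:2]+.5)*k
        cv2.polylines(im,[np.int32(q*8)],False,col,1,cv2.LINE_AA,3)
    return im
E
cat > fit.py <<'E'
from h import *
from scipy.optimize import least_squares
import pickle
w1,w2=[pickle.load(open(f"w{i}.pkl","rb")) for i in(1,2)]
fp,tp=[0,0,.066],[.086,0,.021]
def solve(s,uf,ut,Rt,org):
    M=lambda p:Rt@R.from_euler("z",p[2]).as_matrix()
    f=lambda p:np.r_[(proj(s,org(p)+M(p)@fp)[0]-uf),(proj(s,org(p)+M(p)@tp)[0]-ut)]
    best=min((least_squares(f,np.r_[p0,y]) for y in(-1,.1,1) for p0 in[(org.x0)]),key=lambda r:r.cost)
    return org(best.x),M(best.x),best
def so(p):return np.array([p[0],p[1],.043])
so.x0=(.61,.267)
a=np.radians(-8.3)
Rb=R.from_euler("zy",[a,-np.pi/6]).as_matrix()   # z leans to -x
def bo(p):return np.array([p[0],p[1],BZ])
bo.x0=(.55,-.14)
BZ=.0645
S=solve(w1,(321.1,190.2),(339,234.4),np.eye(3),so)
B=solve(w2,(306,166.5),(274.1,207.8),Rb,bo)
E
python3 - <<'E'
from fit import *
for n,(c,M,b),s in(("stack",S,w1),("bowl",B,w2)):
    T=np.array(s["pose"])
    print(n,np.round(c,4),"yaw",round(np.degrees(b.x[2]),1),"cost",b.cost, "depths rim/foot",[round(((c+M@[0,0,z]-T[:3,3])@T[:3,2]),3) for z in(0,.066)])
B_im=np.hstack([overlay(w1,S[0],S[1],(270,130,370,245)),overlay(w2,B[0],B[1],(255,105,355,220))])
cv2.imwrite("pics/ov.png",B_im)
# bat centre
b=proj(w1,[[S[0][0],S[0][1],.015]]);print(b)
E
```

```text
stack [0.6106 0.2758 0.043 ] yaw 19.6 cost 0.8330341811689647 depths rim/foot [np.float64(0.414), np.float64(0.35)]
bowl [ 0.5334 -0.1499  0.0645] yaw -35.8 cost 0.0004967933215671549 depths rim/foot [np.float64(0.407), np.float64(0.344)]
[[319.4264128  174.87195741]]
```

View pics/ov.png

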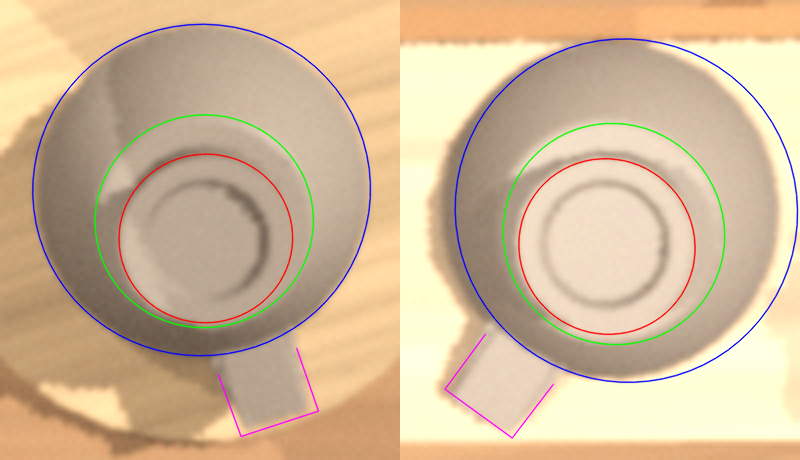

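The stack fit is good. The bowl overlay shows the rim shifted by about 4 px, because my Euler order was extrinsic when it should be intrinsic. I fix that and recheck.

```bash
sed -i 's/from_euler("zy"/from_euler("ZY"/' fit.py
python3 - <<'E'
from fit import *
c,M,b=B
print(np.round(c,4),"yaw",round(np.degrees(b.x[2]),1),"foot",np.round(c+M@fp,4),"axis",np.round(M[:,2],3),"cost",b.cost)
t=env.snapshot("top");print("foot in top",proj(t,[c+M@fp])[0])
q=proj(w2,[c+M@[0,.0,0]])[0];print(q)
cv2.imwrite("pics/ov2.png",np.hstack([overlay(w2,c,M,(255,105,355,220)),overlay(t,c,M,(320,140,420,255))]))
E
```

```text
[ 0.5319 -0.1536  0.0645] yaw -35.3 foot [ 0.4992 -0.1488  0.1217] axis [-0.495  0.072  0.866] cost 1.8344730752374636
foot in top [366.82567425 197.88796762]
[307.83992509 158.26494364]
```

View pics/ov2.png

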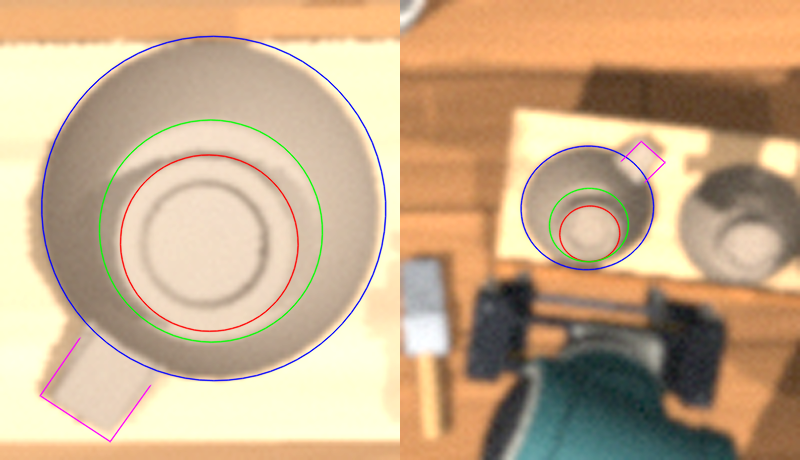

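The overlays agree in both views. The rim, foot and spout match, and the foot is at (0.499, -0.149, 0.122). I go for the grasp, along the bowl's axis.

Run:
```python
from fit import *
c,M,b=B
n=M[:,2];o=rv(-n,[-np.sin(a),np.cos(a),0])
p=c+n*.050
env.set_gripper(1.0)
env.move_to(p+n*.07,o)
print("hit",env.servo_line(p,o,speed=.06,until_force=8))
st=env.state();print(np.round(st["ee_pos"],4),np.round(p,4),st["contact_force"])
g=env.set_gripper(0.0,effort=35)
st=env.state();print("width mm",st["width"]*93,st["finger_force"],st["contact_force"])
print("lift",env.servo_line(np.array(st["ee_pos"])+n*.06,o,speed=.06))
st=env.state();print("width",st["width"]*93,st["finger_force"],st["contact_force"],st["time_s"])
s=env.snapshot("wrist");pickle.dump(s,open("w3.pkl","wb"));t=env.snapshot("scene")
im=cv2.resize(s["image"][80:280,200:440],(480,400));im2=cv2.resize(t["image"][150:310,200:328],(320,400))
cv2.imwrite("pics/g.png",cv2.convertScaleAbs(np.hstack([im,im2]),alpha=1.4))
```

```text
hit False
[ 0.5073 -0.15    0.1083] [ 0.5072 -0.15    0.1078] [-0.08609802  0.12191101  0.24215708]
width mm 0.20937711162952874 0.0 [-0.6840114   0.28803395 -0.73091644]
lift False
width 0.18884976892578967 0.0 [ 0.07103303 -0.13518668  1.08286818] 10.1833
```

View pics/g.png

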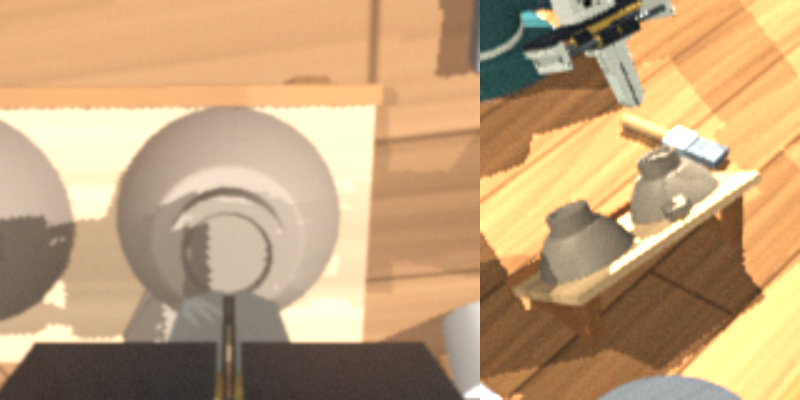

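The gripper closed on air: the fingers passed above the foot, and the bowl hasn't moved. The bowl must be deeper along the axis than my height assumption. I triangulate from the two wrist views with height left free.

```bash
cat > fit2.py <<'E'
from fit import *
w3=pickle.load(open("w3.pkl","rb"))
t=np.linspace(0,2*np.pi,181);rim=np.c_[.062*np.cos(t),.062*np.sin(t),0*t]
def res(p):
    M=R.from_euler("ZYZ",[a,p[4],p[3]]).as_matrix();c=p[:3]
    q2=proj(w2,c+rim@M.T);q3=proj(w3,c+rim@M.T)
    return np.r_[proj(w2,[c+M@fp])[0]-(306,166.5),proj(w3,[c+M@fp])[0]-(314,205.5),proj(w2,[c+M@tp])[0]-(274.1,207.8),
      q2[:,0].min()-265.3,q2[:,0].max()-349.7,q2[:,1].min()-115,q2[:,1].max()-199.2,
      q3[:,0].min()-258.5,q3[:,0].max()-369,q3[:,1].min()-133.5,(p[4]+np.pi/6)*60]
r2=least_squares(res,[.53,-.15,.06,-.6,-.5])
E
python3 - <<'E'
from fit2 import *
print(np.round(r2.x,4),np.round(r2.fun,1))
M=R.from_euler("ZYZ",[a,r2.x[4],r2.x[3]]).as_matrix();c=r2.x[:3]
print("foot",c+M@fp,"axis shift vs old",M.T@(c-B[0]))
t=env.snapshot("top");print(t is not None, proj(t,[c+M@fp])[0])
s=env.snapshot("scene");print("scene foot",proj(s,[c+M@fp])[0],"old",proj(s,[B[0]+B[1]@fp])[0])
for n,(cc,MM) in(("new",(c,M)),("old",B[:2])): cv2.imwrite(f"/tmp/{n}.png",overlay(s,cc,MM,(235,185,315,260),5))
cv2.imwrite("pics/sc.png",np.hstack([cv2.imread("/tmp/new.png"),cv2.imread("/tmp/old.png")]))
E
```

```text
[ 0.539  -0.1553  0.0564 -0.6163 -0.5265] [ 0.4 -0.6 -0.2  0.7 -0.3  0.5  0.3 -0.3  0.2 -0.1  0.5 -0.4 -0.7 -0.2]
foot [ 0.5061408  -0.15052459  0.11344536] axis shift vs old [ 0.00218195  0.00068915 -0.01065267]
True [366.98839817 196.34675564]
scene foot [271.51832625 214.27020198] old [270.04213976 211.16392274]
```

View pics/sc.png

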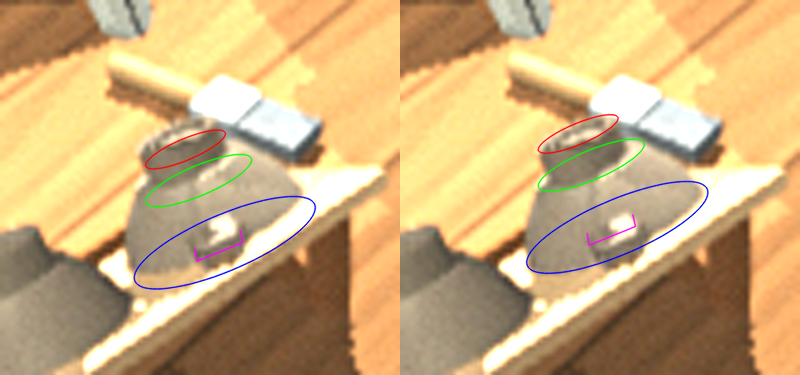

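In the scene view the old estimate sits about 12 mm too high, and the new one is closer. I settle the depth by gently touching the foot top with the closed fingers, then grip relative to that contact.

Run:
```python
from fit2 import *
M=R.from_euler("ZYZ",[a,-np.pi/6,r2.x[3]]).as_matrix();c=r2.x[:3];n=M[:,2]
o=rv(-n,[-np.sin(a),np.cos(a),0])
env.servo_line(c+n*.085,o,speed=.08)
hit=env.servo_line(c+n*.040,o,speed=.025,until_force=2.5)
e=np.array(env.state()["ee_pos"]);h=(e-c)@n
print("touch",hit,"height in fit frame",round(h,4),np.round(env.state()["contact_force"],1))
if hit:
    q=c+n*h
    env.servo_line(q+n*.03,o,speed=.08); env.set_gripper(1.0)
    print("hit",env.servo_line(q-n*.015,o,speed=.06,until_force=8))
    env.set_gripper(0.0,effort=35)
    st=env.state();print("width mm",st["width"]*93,st["finger_force"],np.round(st["contact_force"],1))
    np.savez("g.npz",ee=st["ee_pos"],h=h)
print(env.state()["time_s"])
```

```text
touch True height in fit frame 0.0529 [-6.9  1.6  7.8]
hit False
width mm 53.241087125716874 35.00132918357849 [-1.8  0.4  1.1]
15.8167
```

I have a firm grip: 53 mm wide, 35 N. I lift off, carry the bowl to a hover above the stack with the spout azimuth matched, and look before lowering.

```bash
cat > place.py <<'E'
from fit2 import *
M=R.from_euler("ZYZ",[a,-np.pi/6,r2.x[3]]).as_matrix();n=M[:,2]
Rt=R.from_rotvec(rv(-n,[-np.sin(a),np.cos(a),0])).as_matrix()
Rs=R.from_euler("z",np.radians(19.6)).as_matrix()
op=R.from_matrix(Rs@M.T@Rt).as_rotvec()
sx,sy=S[0][:2]
E
python3 - <<'E'
from place import *
st=env.state();e=np.array(st["ee_pos"])
env.servo_line(e+n*.05+[0,0,.07],speed=.12)
st=env.state();print("width",st["width"]*93,st["finger_force"],np.round(st["contact_force"],1))
env.move_to([sx,sy,.26],op)
st=env.state();print(np.round(st["qpos"],2),np.round(st["ee_pos"],3),"width",st["width"]*93,st["time_s"])
ss={k:env.snapshot(k) for k in("wrist","scene","top")};pickle.dump(ss,open("hov.pkl","wb"))
hb=np.array([sx,sy,st["ee_pos"][2]-.051])
s=ss["scene"];box=(315,110,415,210)
A=overlay(s,hb,Rs,box,4);A2=overlay(s,S[0],Rs,box,4)
cv2.imwrite("pics/hov.png",np.hstack([A,A2]))
E
```

```text
width 53.51324854423621 34.99521195888519 [ 0.2 -0.2 -3.1]
[ 0.38  0.09  1.36 -0.    1.69 -2.14] [0.611 0.275 0.26 ] width 53.38177398938441 18.575
```

View pics/hov.png

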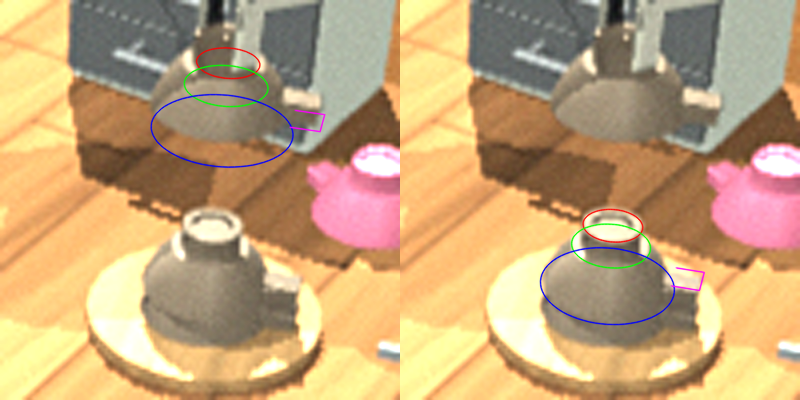

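The picture shows the bowl held upright, spout to the right like the stack's. It sits about 7 px (roughly 22 mm) higher than the tool reading implies. So the fingers' reference is shifted along the tool, which also explains the earlier miss. I've now viewed 10 pictures, so from here I check numerically with masks.

Run:
```python
from place import *
ss=pickle.load(open("hov.pkl","rb"))
ext=lambda m:(np.where(m.any(0))[0][[0,-1]].tolist(),np.where(m.any(1))[0][[0,-1]].tolist(),int(m.sum()))
for cam in("scene","wrist","top"):
    env.snapshot(cam)
    for q in("pouring_bowl","pouring_spout","stack_upper","upper_spout"):
        ds=env.masks_of(cam,q)
        print(cam,q,[(np.round(d["uv"]).tolist(),round(d["confidence"],2),ext(d["region"])) for d in ds[:4]])
        if q=="pouring_bowl": pickle.dump(ds,open(f"m_{cam}.pkl","wb"))
e=np.array(env.state()["ee_pos"])
tt=np.linspace(0,2*np.pi,181)
for k in(.051,.029):
    hb=np.array([sx,sy,e[2]-k])
    for cam in ss:
        q=proj(ss[cam],hb+rim@Rs.T);print(k,cam,"rim",q.min(0).round(1),q.max(0).round(1),"tip",proj(ss[cam],[hb+Rs@tp])[0].round(1))
```

```text
scene pouring_bowl [([150.0, 274.0], 0.75, ([124, 175], [256, 290], 1144)), ([371.0, 133.0], 0.66, ([353, 393], [116, 146], 714))]
scene pouring_spout [([372.0, 133.0], 0.72, ([353, 394], [116, 145], 716)), ([154.0, 276.0], 0.62, ([124, 174], [256, 290], 1106)), ([270.0, 237.0], 0.35, ([211, 311], [216, 287], 2081)), ([359.0, 199.0], 0.24, ([337, 394], [173, 207], 875))]
scene stack_upper [([409.0, 160.0], 0.81, ([392, 422], [147, 172], 573))]
scene upper_spout [([368.0, 178.0], 0.9, ([350, 388], [162, 190], 708))]
wrist pouring_bowl [([312.0, 202.0], 0.87, ([238, 389], [134, 279], 16351))]
wrist pouring_spout [([315.0, 204.0], 0.76, ([238, 390], [134, 279], 16466)), ([316.0, 129.0], 0.57, ([296, 334], [129, 136], 183))]
wrist stack_upper [([366.0, 318.0], 0.77, ([345, 383], [271, 335], 663)), ([309.0, 135.0], 0.56, ([295, 323], [130, 136], 123))]
wrist upper_spout [([363.0, 315.0], 0.6, ([344, 383], [270, 335], 704)), ([312.0, 132.0], 0.54, ([291, 335], [130, 137], 185))]
top pouring_bowl [([454.0, 251.0], 0.75, ([438, 470], [232, 266], 851)), ([246.0, 163.0], 0.67, ([239, 254], [152, 171], 212))]
top pouring_spout [([246.0, 160.0], 0.75, ([239, 253], [154, 171], 163)), ([456.0, 250.0], 0.57, ([438, 470], [232, 265], 852))]
top stack_upper []
top upper_spout [([192.0, 165.0], 0.83, ([175, 204], [150, 185], 755))]
0.051 wrist rim [245.5 134.7] [384.5 267.8] tip [259.2 288.2]
0.051 scene rim [352.2 133.1] [387.6 151.2] tip [395.  140.3]
0.051 top rim [228.  147.5] [263.7 182.4] tip [236.7 140.7]
0.029 wrist rim [239.1 136.3] [391.  280.6] tip [254.1 303.9]
0.029 scene rim [352.6 127.7] [388.3 145.7] tip [395.7 134.7]
0.029 top rim [226.7 145.8] [262.9 181.2] tip [235.4 138.9]
```

The wrist mask matches the model with the rim 29 mm below the TCP, centred within about 2 mm. I lower slowly with a force stop; the expected TCP height when home is about 0.100.

Run:
```python
from place import *
Rp=R.from_rotvec(op).as_matrix()
tg=np.array([sx,sy,0])-Rp@[.0015,-.001,0]
env.servo_line([tg[0],tg[1],.155],op,speed=.1)
hit=env.servo_line([tg[0],tg[1],.094],op,speed=.02,until_force=4)
st=env.state();print(hit,np.round(st["ee_pos"],4),np.round(st["contact_force"],1),np.round(st["ft_torque"],2),st["width"]*93,st["time_s"])
```

```text
True [0.6107 0.2776 0.0985] [-1.  -0.   4.6] [-0.12  0.08 -0.01] 53.32294057481561 23.15
```

It is fully home at z = 0.0985, with a light 4–5 N contact. Now I open gently, retreat upward and verify with masks.

Run:
```python
from place import *
env.set_gripper(.66,effort=5);env.sleep(.2);env.set_gripper(1.0)
e=np.array(env.state()["ee_pos"])
env.servo_line(e+[0,0,.08],speed=.06)
env.move_to([sx-.01,sy-.009,.288],rv([0,0,-1],[0,1,0]))   # w1-like view, 28 mm higher
st=env.state();print(st["time_s"],np.round(st["contact_force"],1))
ext=lambda m:(np.where(m.any(0))[0][[0,-1]].tolist(),np.where(m.any(1))[0][[0,-1]].tolist())
hb=np.array([sx,sy,.071])
for cam in("wrist","scene"):
    s=env.snapshot(cam)
    print(cam,[(np.round(d["uv"]).tolist(),round(d["confidence"],2),ext(d["region"])) for d in env.masks_of(cam,"pouring_bowl")[:4]])
    tr=np.array([[.086,-.015,.021],[.086,.015,.021],[.086,-.015,0],[.086,.015,0]])
    t=np.linspace(0,2*np.pi,181);ft=np.c_[.027*np.cos(t),.027*np.sin(t),0*t+.066]
    q=np.r_[proj(s,hb+rim@Rs.T),proj(s,hb+ft@Rs.T),proj(s,hb+tr@Rs.T)]
    print("model",q.min(0).round(1),q.max(0).round(1),"rim",proj(s,hb+rim@Rs.T).min(0).round(1),proj(s,hb+rim@Rs.T).max(0).round(1),"tip",proj(s,hb+tr@Rs.T).round(0).tolist())
    cv2.imwrite(f"pics/end_{cam}.png",s["image"])
```

```text
26.8667 [-0.   0.5 -0.3]
wrist [([323.0, 179.0], 0.77, ([280, 361], [137, 234]))]
model [278.2 134.9] [362.8 238.2] rim [278.2 134.9] [362.8 218. ] tip [[330.0, 238.0], [350.0, 232.0], [330.0, 233.0], [348.0, 227.0]]
scene [([369.0, 173.0], 0.82, ([351, 390], [156, 183])), ([154.0, 274.0], 0.72, ([125, 175], [256, 290]))]
model [349.9 155.3] [391.3 184.2] rim [349.9 165.2] [383.7 184.2] tip [[390.0, 176.0], [391.0, 171.0], [389.0, 180.0], [391.0, 176.0]]
```

The bowl's extents match the nested model within about 2 px in both views. I make one last numeric check of the spout direction, then hand in.

Run:
```python
from place import *
env.snapshot("wrist")
m=env.masks_of("wrist","pouring_bowl")[0]["region"]
u=[(r,np.where(m[r])[0][[0,-1]].tolist()) for r in range(222,236,3) if m[r].any()];print(u)
tip=np.mean(u[-1][1]);print("tip col",tip,"model ~335-340")
if abs(tip-337)<10: print(env.sign_off())
```

```text
[(222, [326, 346]), (225, [328, 347]), (228, [329, 348]), (231, [331, 344]), (234, [333, 335])]
tip col 334.0 model ~335-340
the job is handed in; nothing more can be done
None
```

The spouted bowl is nested upside down on the stack, fully home, with its spout above the others. It was lowered with about 5 N of contact, and the job was handed in after about 27 s of robot time; the first grasp closed on air without moving anything. I checked the final position with the cameras, but the sign-off gave no verdict.

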